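# Put the joinery tools back on their outlines

### The job

Tidy the bench: put the red sanding block, the yellow spirit level, the wooden marking gauge and the blue wax tin each back on the white board that carries its own dark outline, upright and covering the outline, lengthwise along it (either way round). Set them down rather than dropping them, let go of everything, and leave the glue bottle and the pencil tin alone.

Things in the scene. Friction and masses are not known exactly. Their poses are not given: they have to be found in the camera images.
- sander: Red hand sanding block, 0.18 to 0.35 kg. Brown sole plate 110 x 64 mm, 10 mm high; above it a red body 100 mm long and 44 mm wide (flat parallel sides to grip) up to 42 mm high; steel end clips. Origin: centre of its underside; x along its length, z up. Starts upright on the bench, x within 0.6 rad of the world's y axis (either way).
- level: Small yellow spirit level with black ends and green vials, a bar 150 mm long, 24 mm wide, 40 mm high, 0.11 to 0.23 kg. Origin: centre of its underside; x along its length, z up. Starts upright on the bench, x within 0.6 rad of the world's y axis (either way).
- gauge: Wooden marking gauge, a cross from above, 0.12 to 0.26 kg: beam 150 x 18 mm, 18 mm high, and at its middle a darker fence block 26 mm along the beam, 50 mm across it, 34 mm high, both down to the bench. Grip the fence over its 50 mm. Origin: centre of the underside; x along the beam, z up. Starts upright on the bench, x within 0.6 rad of the world's y axis (either way).
- tin: Round blue wax tin with a silvery lid, closed, 54 mm diameter, 32 mm high, 0.10 to 0.21 kg, starting upright on the bench. Origin: centre of its underside; z up. Its yaw is of no matter.
- board_sander: A flat white put-away board, fixed to the bench, 160 x 84 mm and 6 mm thick, with a dark silhouette at its centre: a broad rectangle 110 x 64 mm, long side along the board (the sanding block's). Origin: centre of its underside, so the tool stands 6 mm above it; x along the board's 160 mm length, z up. x lies within 0.45 rad of the world's y.
- board_level: A flat white put-away board, fixed to the bench, 160 x 84 mm and 6 mm thick, with a dark silhouette at its centre: a narrow bar 150 x 24 mm along the board (the spirit level's). Origin: centre of its underside, so the tool stands 6 mm above it; x along the board's 160 mm length, z up. x lies within 0.45 rad of the world's y.
- board_gauge: A flat white put-away board, fixed to the bench, 160 x 84 mm and 6 mm thick, with a dark silhouette at its centre: a cross, a bar 150 x 18 mm along the board with a bar 26 mm long and 50 mm across at its middle (the marking gauge's). Origin: centre of its underside, so the tool stands 6 mm above it; x along the board's 160 mm length, z up. x lies within 0.45 rad of the world's y.
- board_tin: A flat white put-away board, fixed to the bench, 160 x 84 mm and 6 mm thick, with a dark silhouette at its centre: a disc of 54 mm diameter (the wax tin's). Origin: centre of its underside, so the tool stands 6 mm above it; x along the board's 160 mm length, z up. x lies within 0.45 rad of the world's y.
- glue: Bystander: white glue bottle with green label and orange cap, 54 mm diameter, 125 mm high, loose, standing beyond the boards. Origin: centre of its underside. Leave it alone.
- pencils: Bystander: metal pencil tin, 64 mm diameter, 85 mm high, with pencils up to 130 mm high, loose, standing beyond the boards. Origin: centre of its underside. Leave it alone.
Things that resemble listed ones, but are neither listed nor needed, are in the scene too. Several things have the shape of the tin; the one meant has the colours described above. Of the things shaped like the level, the yellow one is meant.

How it is judged:
At the end, for the whole second after the job is handed in: Each of the four tools stands on its own board (underside 3 to 10 mm above the board's underside), upright within 0.1 rad, its centre within 12 mm of the outline's centre and, but for the round tin, its length within 0.2 rad of the outline's (either way round), all at rest and let go (horizontal distance between sander and board_sander below 0.012 m and z of sander in the frame of board_sander between 0.003 and 0.01 m and angle between each of sander, level, gauge, tin's own z axis and vertical below 0.1 rad and linear speed of each of sander, level, gauge, tin below 0.02 m/s and angle between the x axis of sander and the x axis of board_sander, either way round below 0.2 rad and horizontal distance between level and board_level below 0.012 m and z of level in the frame of board_level between 0.003 and 0.01 m and angle between the x axis of level and the x axis of board_level, either way round below 0.2 rad and horizontal distance between gauge and board_gauge below 0.012 m and z of gauge in the frame of board_gauge between 0.003 and 0.01 m and angle between the x axis of gauge and the x axis of board_gauge, either way round below 0.2 rad and horizontal distance between tin and board_tin below 0.012 m and z of tin in the frame of board_tin between 0.003 and 0.01 m); the robot touches nothing.
It fails at once if the glue bottle is moved more than 30 mm or tipped over (distance of glue from where it was at the start of the episode above 0.03 m or angle between glue's own z axis and vertical above 0.4 rad).
It fails at once if the pencil tin is moved more than 30 mm or tipped over (distance of pencils from where it was at the start of the episode above 0.03 m or angle between pencils's own z axis and vertical above 0.4 rad).
It fails at once if a tool is dropped: out of the fingers with its underside more than 50 mm above the bench ((height (world z) of sander above 0.05 m and contact force between the fingers and sander below 0.02 N) or (height (world z) of level above 0.05 m and contact force between the fingers and level below 0.02 N) or (height (world z) of gauge above 0.05 m and contact force between the fingers and gauge below 0.02 N) or (height (world z) of tin above 0.05 m and contact force between the fingers and tin below 0.02 N)).
It also fails if it takes over 99 s, if anything falls off the work surface, if the arm or the gripper's body presses on something with over 40 N, if the wrist force passes 120 N, or if a joint passes its speed limit or range.

### The arm

A 6-joint arm with a two-finger parallel gripper is mounted at the origin on the work surface. World frame = base frame: x ahead of the robot, y to its left, z up, the work surface at z = 0. Lengths are in m, angles in rad, forces in N, time in s.
With the tool pointing down it reaches from about 0.325 to 0.9 m from the base axis. Payload 6.1 kg.
Tool frame: the origin (TCP) lies midway between the tips of the shut fingers; the grasp point (between the pads) lies 19 mm behind it; z points along the fingers, y is the line along which they close (so a half turn about z gives the same grasp; the last joint's range is limited). The gripper opens to 87 mm and grips with 3 to 60 N. Pads are 19 mm wide; open, the fingers measure 117 mm over their backs; the gripper's body (75 mm by 190 mm) begins 51 mm behind the grasp point.
Start: joints at [-1.379, 0.22, 1.526, -0, 1.395, -0.126], TCP at [0.195, -0.594, 0.223] pointing down, gripper open.
Joint ranges: [-2.98, 2.98], [-0.91, 2.08], [0.09, 2.57], [-1.24, 4.39], [0.2, 2.65], [-2.68, 2.68]. Speed limits (rad/s): [2.57, 2.57, 3.01, 3.14, 3.14, 3.14].

### API

Orientations are given as a unit quaternion [x, y, z, w].
In Python, from cell import bot gives the robot as it stands.
- The arm moves only by the tool send_rows, never from a script. Its argument "deltas" is a list of rows, each an object of numbers: "jaw": the opening, from 0 (shut) to 1 (fully open); "x", "y", "z": the shift along the tool's x, y, z as a fraction of full scale; "rx", "ry", "rz": the turn, a rotation vector about the tool's x, y, z as a fraction of full scale. In form: [{"jaw": .., "x": .., "y": .., "z": .., "rx": .., "ry": .., "rz": ..}, ...]. A call has exactly 8 rows; each row is the pose to reach, as a shift and turn from the pose commanded when the call began, along the tool's axes at that moment; what a row does not reach only later rows make up. Full scale, the value 1, is 75 cm for a shift and 60 degrees for a turn. A row lasts 1/10 s, in which the tool goes at most 50 mm and 8.59 degrees, less where a joint would pass 70% of its speed; a pose out of reach is approached as far as the arm can. A call with a number of a shift or a turn outside -1 to 1 is refused whole. A call with a gripper value outside its range is refused whole. The fingers move at their own pace and stop on an object; "newtons" is the grip in N (left out, the last holds). Time passes only in rows, so rows that repeat a pose let the fingers close, or fill a call up. It gives the time, the measured TCP pose, the force, the opening and the grip force at its end, in the units of the state.
- bot.get_obs(): the state, without advancing time (a new reading comes with each control period).
- bot.read_camera(name): name is "scene" or "top" or "wrist"; returns (picture, depth): 384x512x3 uint8, red, green, blue; 384x512 float32, m along the optical axis (not along the pixel's ray), 0 where there is no reading.
- bot.get_calibration(name): a dict with "vfov" (degrees; the focal length in pixels is half the picture's height over the tangent of half this angle, whatever the lens; pixels are square), "cx", "cy" (the principal point, pixels), "extrinsics" (4x4, takes a point from camera to world coordinates); the wrist camera has in their place "tool_from_camera" (4x4, takes a point from camera to tool coordinates, whose origin is the TCP and whose axes are the flange's). Camera axes: x right, y down, z forward; pixel columns grow to the right and rows downward; lengths in m; the calibration is good to about 2 mm. The wrist camera is an equidistant fisheye: a pixel r from the principal point sees the ray r / f radians off the axis. A picture is of the moment at which its call begins: read the wrist's pose just before it. get_calibration takes no time and is no camera call.
- bot.close_job(): hands the job in; it is judged then, once.
The state is a dict: "time": time; "q": joint angles; "dq": joint speeds; "joint_torque": joint torques, N m; "position": TCP position; "ee_rot": TCP orientation; "contact_force": force on the tool from outside, world axes, zero at the start; "ft_torque": the same for the moment, N m; "opening": finger opening in m; "finger_force": force on a finger pad.
Only numpy, scipy, OpenCV 4.12 (cv2) and the standard library are available. Lean on these libraries where they do the work, as an engineer would, in place of code of your own. Each camera call takes 0.05 s, during which the arm holds its last target. There are 200 camera calls.

## Working session

There is one attempt and no reset: what is moved stays moved. The work goes in short steps, Python scripts to look and compute and a tool call to move; the robot and the scene stay as the last step left them, time stands still between calls to the robot, and variables do not carry over. Pictures are saved under pics/ and viewed, at most 14 in all, crops included, and the job is handed in when it is done.

Besides the shell and the picture viewer there is one more tool, called after ">>>" as a command line: name --argument value ..., lists and objects as JSON in quotes. send_rows: Moves the arm, as the interface text tells. Shift numbers are shares of 75 cm and turn numbers shares of 60 degrees, none past 1 either way. Its arguments: {"type":"object","properties":{"deltas":{"type":"array","items":{"type":"object","properties":{"jaw":{"type":"number"},"x":{"type":"number"},"y":{"type":"number"},"z":{"type":"number"},"rx":{"type":"number"},"ry":{"type":"number"},"rz":{"type":"number"}}}},"newtons":{"type":"number"}},"required":["deltas"]}

```bash
mkdir -p pics; ls
python3 - <<'E'
from cell import bot
import cv2,numpy as np
for n in ("top","scene"):
    im,d=bot.read_camera(n); np.savez(f"pics/{n}0.npz",im=im,d=d)
    cv2.imwrite(f"pics/{n}0.png",cv2.resize(im[...,::-1],(800,600)))
    c=bot.get_calibration(n); print(n,c['vfov'],c['cx'],c['cy'],np.round(c['extrinsics'],4).tolist())
c=bot.get_calibration("wrist");print({k:np.round(v,4).tolist() for k,v in c.items()})
print(bot.get_obs())
E
```

```text
pics
top 43.80301816663091 248.27002614913295 191.98148377308925 [[0.0195, -0.9941, 0.1068, 0.3832], [-0.9997, -0.021, -0.0135, -0.0056], [0.0156, -0.1065, -0.9942, 1.3445], [0.0, 0.0, 0.0, 1.0]]
scene 51.7369428123417 258.9278391515977 190.28671458069041 [[-0.3162, 0.6379, -0.7022, 1.4884], [0.9485, 0.2283, -0.2196, 0.2989], [0.0203, -0.7355, -0.6773, 0.9802], [0.0, 0.0, 0.0, 1.0]]
{'vfov': 65.7065, 'cx': 249.1048, 'cy': 192.0984, 'tool_from_camera': [[-0.0007, -0.9704, -0.2417, 0.0657], [1.0, -0.0009, 0.0007, 0.0012], [-0.0009, -0.2417, 0.9704, -0.1615], [0.0, 0.0, 0.0, 1.0]]}
{'time': 0.1, 'q': array([-1.37909298e+00,  2.21162600e-01,  1.52748719e+00,  2.00816290e-05,
        1.39471951e+00, -1.26107771e-01]), 'dq': array([-9.60515983e-04, -8.99242588e-05, -2.09538131e-03, -1.26303340e-03,
        1.03027609e-03,  1.39229815e-03]), 'joint_torque': array([ 6.46350109e-04, -4.95944309e+01, -3.88520443e+01,  7.00771739e-02,
        5.15387196e-02, -5.41606244e-05]), 'position': array([ 0.19519549, -0.59314634,  0.22154219]), 'ee_rot': array([ 9.87400947e-01,  1.58235839e-01, -1.92511368e-05, -8.88169956e-04]), 'contact_force': array([ 0.44721942, -0.74271849,  0.37689202]), 'ft_torque': array([ 0.05245988,  0.06129354, -0.0088819 ]), 'finger_force': 0.0, 'opening': 0.08698287890419228}
```

View pics/top0.png

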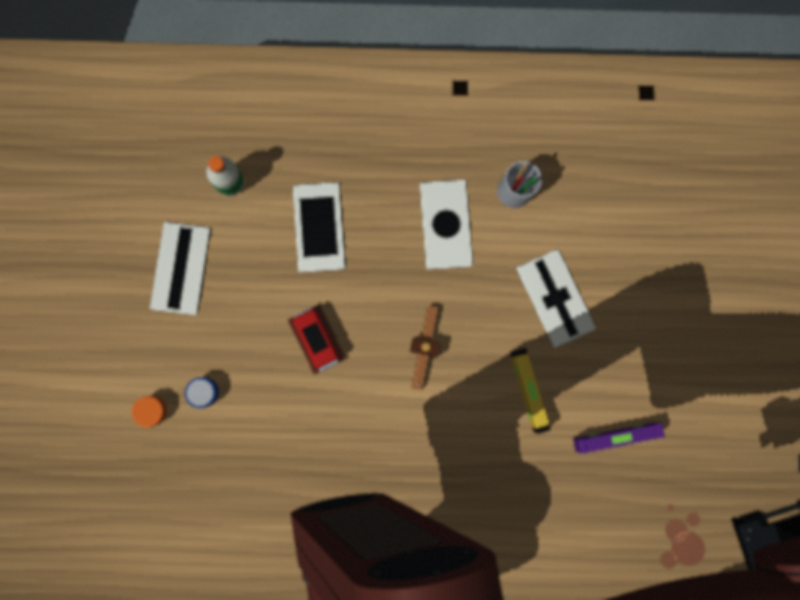

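View pics/scene0.png

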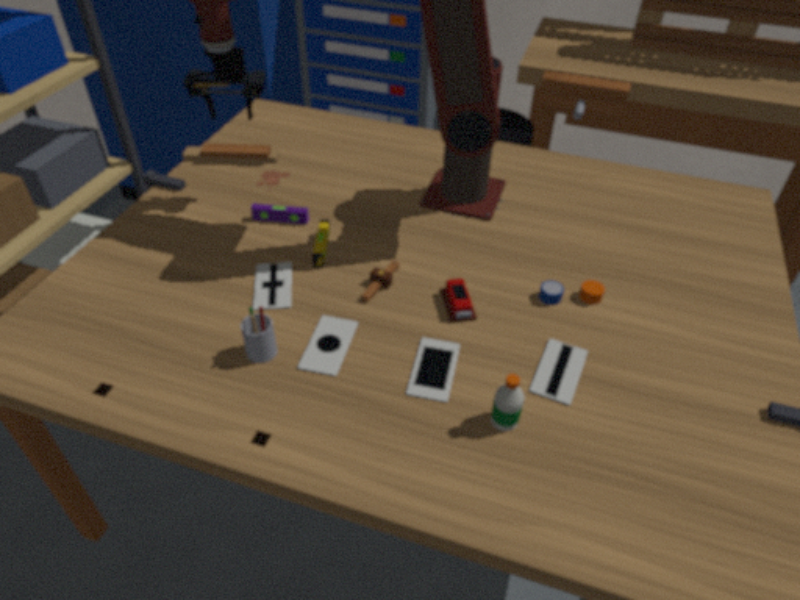

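The top view (800x600 picture px) shows four boards: level (180,268), sander (319,227), tin (446,224) and gauge (556,297). The tools are sander (316,339), gauge (426,346), yellow level (530,390) and blue tin (200,392). The lookalikes are an orange tin (148,411) and a purple level (620,438). The glue is at (225,175) and the pencils at (520,185).

In the scene view, the board silhouettes are at level (559,370), sander (436,368), tin (329,343) and gauge (272,285). The tools are at sander (459,300), gauge (380,281), level (321,245) and tin (551,292).

```bash
cat > h.py <<'E'
import numpy as np, cv2
from cell import bot
from scipy.spatial.transform import Rotation as R
def rays(n,uv):
    c=bot.get_calibration(n); f=192/np.tan(np.radians(c['vfov']/2)); T=c['extrinsics']
    uv=np.atleast_2d(np.asarray(uv,float))
    d=np.c_[(uv-[c['cx'],c['cy']])/f,np.ones(len(uv))]
    return T[:3,3],d@T[:3,:3].T
def plane(n,uv,z):
    o,d=rays(n,uv); return o+d*((z-o[2])/d[:,2])[:,None]
def dpoint(n,uv,depth):
    o,d=rays(n,uv); uv=np.atleast_2d(uv).astype(int)
    return o+d*depth[uv[:,1],uv[:,0]][:,None]
def tri(uv1,uv2,n1="top",n2="scene"):
    o1,d1=rays(n1,uv1);o2,d2=rays(n2,uv2)
    A=np.c_[d1[0],-d2[0]]; s=np.linalg.lstsq(A,o2-o1,rcond=None)[0]
    p,q=o1+s[0]*d1[0],o2+s[1]*d2[0]; return (p+q)/2,np.linalg.norm(p-q)
def blob(im,at,r,kind):
    """largest mask component near `at` (512x384 px): pixels as uv"""
    h=cv2.cvtColor(im,cv2.COLOR_RGB2HSV).astype(int); H,S,V=h[...,0],h[...,1],h[...,2]
    m={'red':((H<6)|(H>172))&(S>150)&(V>60),'yellow':(H>20)&(H<40)&(S>150)&(V>45),
       'blue':(H>95)&(H<130)&(S>60),'silver':(S<70)&(V>90),
       'brown':(H<16)&(S>125)&(V>25)&(V<200),'white':(S<60)&(V>60),'dark':(V<50)}[kind].astype(np.uint8)
    w=np.zeros_like(m); cv2.circle(w,tuple(int(a) for a in at),r,1,-1); m&=w
    n,l,s,c=cv2.connectedComponentsWithStats(m)
    if n<2: return np.zeros((0,2))
    k=1+np.argmax(s[1:,4]); v,u=np.nonzero(l==k); return np.c_[u,v].astype(float)
def axis(p):
    q=p[:,:2]-p[:,:2].mean(0); w,v=np.linalg.eigh(np.cov(q.T)); a=v[:,1]
    return np.arctan2(a[1],a[0])%np.pi
def rect(p):
    c,s,_=cv2.minAreaRect((p[:,:2]*1000).astype(np.float32)); return np.array(c)/1000,sorted(np.round(s))
def go(pos,yaw=None):
    """numbers for send_rows: tool down, tool x axis at world angle yaw (mod pi, nearest)"""
    o=bot.get_obs(); r=R.from_quat(o['ee_rot']); X=r.apply([1,0,0]); cur=np.arctan2(X[1],X[0])
    if yaw is None: yaw=cur
    yaw=cur+(yaw-cur+np.pi/2)%np.pi-np.pi/2
    t=R.from_euler('z',yaw)*R.from_euler('x',np.pi)
    d=r.inv().apply(np.array(pos)-o['position'])/.75; w=(r.inv()*t).as_rotvec()/np.radians(60)
    print('shift',np.round(d,4),'turn',np.round(w,4),'yaw',round(cur,3),'->',round(yaw,3))
E
cat > m.py <<'E'
from h import *
T=np.load('pics/top0.npz');S=np.load('pics/scene0.npz')
B=dict(level=((180,268),(559,370)),sander=((319,227),(436,368)),tin=((446,224),(329,343)),gauge=((556,297),(272,285)))
O=dict(sander=((316,339),(459,300),'red'),level=((530,390),(321,245),'yellow'),gauge=((426,346),(380,281),'brown'),tin=((200,392),(551,292),'silver'))
for k,(a,b) in B.items():
    a,b=np.array(a)*.64,np.array(b)*.64
    d1=blob(T['im'],a,32,'dark');d2=blob(S['im'],b,26,'dark');w=blob(T['im'],a,36,'white')
    p,e=tri(d1.mean(0),d2.mean(0)); P=plane('top',d1,.006);W=plane('top',w,.006)
    print('board',k,len(d1),len(d2),'tri',p.round(4),'gap',e.round(4),'depth z',np.median(dpoint('top',w,T['d'])[:,2]).round(4),
     'dark c',P.mean(0)[:2].round(4),'ax',axis(P).round(3),rect(P),'white',rect(W),axis(W).round(3))
for k,(a,b,c) in O.items():
    a,b=np.array(a)*.64,np.array(b)*.64
    d1=blob(T['im'],a,36,c);d2=blob(S['im'],b,28,c)
    p,e=tri(d1.mean(0),d2.mean(0)); D=dpoint('top',d1,T['d']); zt=np.percentile(D[:,2],80)
    t=D[D[:,2]>zt-.008]
    P=plane('top',d1,zt)
    print('tool',k,len(d1),len(d2),'tri',p.round(4),'gap',e.round(4),'top z',zt.round(4),'mask c',P.mean(0)[:2].round(4),'ax',axis(P).round(3),rect(P),'depth-top',t.mean(0)[:2].round(4),rect(t),axis(t).round(3))
for n,a in (('glue',(225,175)),('pencils',(520,185))):
    u,v=np.meshgrid(np.arange(-16,17),np.arange(-20,21)); uv=np.c_[u.ravel(),v.ravel()]+(np.array(a)*.64).astype(int)
    D=dpoint('top',uv,T['d']); D=D[D[:,2]>.05]; print(n,np.median(D,0).round(3),D[:,2].max().round(3))
E
python3 m.py
```

```text
board level 299 151 tri [0.5782 0.355  0.0023] gap 0.0011 depth z 0.0058 dark c [0.5777 0.3546] ax 3.032 (array([0.57787958, 0.35444128]), [np.float64(17.0), np.float64(141.0)]) white (array([0.57773114, 0.35360883]), [np.float64(88.0), np.float64(163.0)]) 3.036
board sander 700 394 tri [0.6602 0.1066 0.0043] gap 0.0001 depth z 0.006 dark c [0.6599 0.1064] ax 0.099 (array([0.6599375 , 0.10652658]), [np.float64(56.0), np.float64(102.0)]) white (array([0.65930371, 0.10574676]), [np.float64(87.0), np.float64(162.0)]) 0.103
board tin 197 95 tri [ 0.67   -0.1264  0.0062] gap 0.0004 depth z 0.0061 dark c [ 0.6701 -0.1266] ax 1.578 (array([ 0.66988849, -0.12719495]), [np.float64(41.0), np.float64(43.0)]) white (array([ 0.66976086, -0.12624176]), [np.float64(87.0), np.float64(162.0)]) 0.089
board gauge 284 87 tri [ 0.5348 -0.3292  0.0064] gap 0.0 depth z 0.006 dark c [ 0.5349 -0.3292] ax 0.445 (array([ 0.53769983, -0.3278028 ]), [np.float64(41.0), np.float64(144.0)]) white (array([ 0.53825848, -0.32676663]), [np.float64(88.0), np.float64(162.0)]) 0.444
tool sander 450 178 tri [0.4537 0.1045 
[... 464 characters left out ...]
4922, -0.15649664]), [np.float64(131.0), np.float64(282.0)]) 0.392
tool gauge 501 207 tri [ 0.4454 -0.0925  0.008 ] gap 0.0018 top z 0.0329 mask c [ 0.4441 -0.09  ] ax 2.955 (array([ 0.4431105 , -0.09013853]), [np.float64(50.0), np.float64(148.0)]) depth-top [ 0.4422 -0.0876] (array([ 0.42864642, -0.05516224]), [np.float64(43.0), np.float64(127.0)]) 1.97
tool tin 291 122 tri [0.3556 0.3036 0.0333] gap 0.0014 top z 0.0347 mask c [0.3555 0.3039] ax 0.21 (array([0.35601843, 0.3037439 ]), [np.float64(46.0), np.float64(54.0)]) depth-top [0.3573 0.3012] (array([0.35753305, 0.16087273]), [np.float64(51.0), np.float64(333.0)]) 1.648
glue [0.731 0.264 0.089] 1.345
pencils [ 0.73  -0.248  0.08 ] 1.345
```

```bash
cat >> h.py <<'E'
def wrays(uv):
    o=bot.get_obs(); c=bot.get_calibration('wrist'); f=192/np.tan(np.radians(c['vfov']/2)); M=c['tool_from_camera']
    r=R.from_quat(o['ee_rot']).as_matrix(); q=(np.atleast_2d(uv)-[c['cx'],c['cy']])
    n=np.linalg.norm(q,axis=1,keepdims=True)+1e-9; th=n/f
    d=np.c_[q/n*np.sin(th),np.cos(th)]@M[:3,:3].T@r.T
    return o['position']+r@M[:3,3],d
def wplane(uv,z):
    o,d=wrays(uv); return o+d*((z-o[2])/d[:,2])[:,None]
def wpix(p):
    """world point -> wrist pixel"""
    o=bot.get_obs(); c=bot.get_calibration('wrist'); f=192/np.tan(np.radians(c['vfov']/2)); M=c['tool_from_camera']
    t=R.from_quat(o['ee_rot']).inv().apply(np.array(p)-o['position']); v=M[:3,:3].T@(t-M[:3,3])
    th=np.arctan2(np.hypot(v[0],v[1]),v[2]); return np.array([c['cx'],c['cy']])+f*th*v[:2]/np.hypot(v[0],v[1])
def wlook(name):
    im,d=bot.read_camera('wrist'); cv2.imwrite(f'pics/{name}.png',im[...,::-1]); return im,d
E
python3 -c "
from h import *
go([.37,-.275,.2],.34)"
```

```text
shift [ 0.3539 -0.3301  0.0294] turn [-0.0017 -0.0003 -0.0212] yaw 0.318 -> 0.34
```

>>> send_rows --deltas '[{"x": 0.354,"y": -0.33,"z": 0.03,"rz": -0.021,"jaw": 1},{"x": 0.354,"y": -0.33,"z": 0.03,"rz": -0.021,"jaw": 1},{"x": 0.354,"y": -0.33,"z": 0.03,"rz": -0.021,"jaw": 1},{"x": 0.354,"y": -0.33,"z": 0.03,"rz": -0.021,"jaw": 1},{"x": 0.354,"y": -0.33,"z": 0.03,"rz": -0.021,"jaw": 1},{"x": 0.354,"y": -0.33,"z": 0.03,"rz": -0.021,"jaw": 1},{"x": 0.354,"y": -0.33,"z": 0.03,"rz": -0.021,"jaw": 1},{"x": 0.354,"y": -0.33,"z": 0.03,"rz": -0.021,"jaw": 1}]' --newtons 30

```text
invalid input
```

```bash
python3 -c "
from h import *
im,d=wlook('w1'); print(bot.get_obs()['position'],bot.get_obs()['dq'].round(3),wpix([.37,-.275,.04]))
d1=blob(im,wpix([.37,-.275,.04]),130,'yellow');P=wplane(d1,.04);print(len(d1),P.mean(0),axis(P),rect(P))"
```

```text
[ 0.19518441 -0.59323411  0.22166651] [ 0.    -0.003 -0.002 -0.    -0.003  0.001] [ 66.5744753  -10.60925061]
379 [ 0.33940953 -0.3027973   0.04      ] 0.9544188197120037 (array([ 0.33312509, -0.3026857 ]), [np.float64(45.0), np.float64(54.0)])
```

View pics/w1.png

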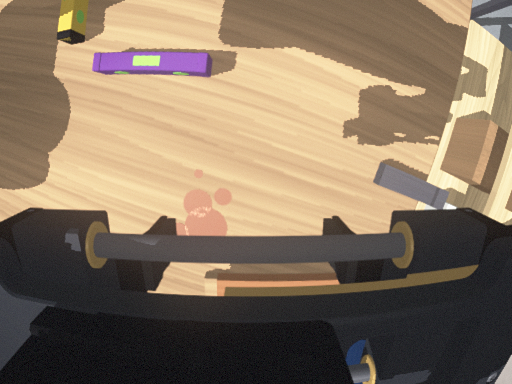

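The row was refused, most likely because some keys were missing. The picture was taken from the start pose. It shows the fingers at the bottom (rows 210 and below) and the free view above, the tool's +x side. I will look from about 9 cm behind the target.

```bash
python3 -c "
from h import *
go([.37-.085,-.275-.03,.2],.34)"
```

```text
shift [ 0.2338 -0.3276  0.0294] turn [-0.0015 -0.0002 -0.0212] yaw 0.318 -> 0.34
```

>>> send_rows --deltas '[{"jaw": 1,"x": 0.234,"y": -0.328,"z": 0.03,"rx": 0,"ry": 0,"rz": -0.021},{"jaw": 1,"x": 0.234,"y": -0.328,"z": 0.03,"rx": 0,"ry": 0,"rz": -0.021},{"jaw": 1,"x": 0.234,"y": -0.328,"z": 0.03,"rx": 0,"ry": 0,"rz": -0.021},{"jaw": 1,"x": 0.234,"y": -0.328,"z": 0.03,"rx": 0,"ry": 0,"rz": -0.021},{"jaw": 1,"x": 0.234,"y": -0.328,"z": 0.03,"rx": 0,"ry": 0,"rz": -0.021},{"jaw": 1,"x": 0.234,"y": -0.328,"z": 0.03,"rx": 0,"ry": 0,"rz": -0.021},{"jaw": 1,"x": 0.234,"y": -0.328,"z": 0.03,"rx": 0,"ry": 0,"rz": -0.021},{"jaw": 1,"x": 0.234,"y": -0.328,"z": 0.03,"rx": 0,"ry": 0,"rz": -0.021}]' --newtons 30

```text
time: 0.95
position: [0.2855, -0.3043, 0.2]
ee_rot: [0.985, 0.17, 0.0, 0.0]
contact_force: [0.5, -0.8, 1.1]
opening: 0.0871
finger_force: 0.0
```

```bash
python3 -c "
from h import *
im,d=wlook('w2'); print(bot.get_obs()['position'],bot.get_obs()['time'],wpix([.37,-.275,.04]))
d1=blob(im,wpix([.37,-.275,.04]),130,'yellow');P=wplane(d1,.04);print(len(d1),P.mean(0),axis(P),rect(P))"
```

```text
[ 0.28532778 -0.30542033  0.20034354] 1.0 [247.14000007  97.11347709]
0 [nan nan nan] nan (array([0., 0.]), [np.float64(0.0), np.float64(0.0)])<string>:4: RuntimeWarning: Mean of empty slice.
  ret = um.true_divide(
h.py:29: RuntimeWarning: Mean of empty slice.
  q=p[:,:2]-p[:,:2].mean(0); w,v=np.linalg.eigh(np.cov(q.T)); a=v[:,1]
  avg = a.mean(axis, **keepdims_kw)
h.py:29: RuntimeWarning: Degrees of freedom <= 0 for slice
  q=p[:,:2]-p[:,:2].mean(0); w,v=np.linalg.eigh(np.cov(q.T)); a=v[:,1]
  c *= np.true_divide(1, fact)
  c *= np.true_divide(1, fact)
```

View pics/w2.png

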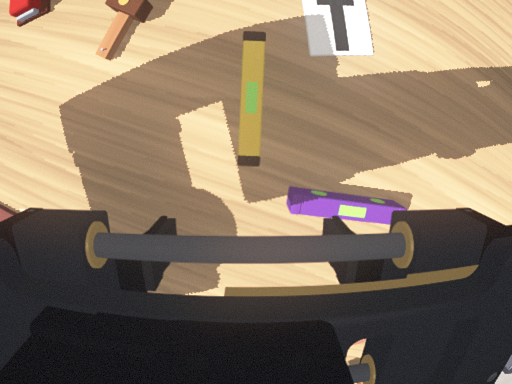

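The wrist view shows the yellow level's top face from (254,33) to (249,163), centred near (251,97) where predicted. The purple lookalike is at (345,205), clear of the grasp.

```bash
python3 -c "
from h import *
im=cv2.imread('pics/w2.png')[...,::-1].copy(); h=cv2.cvtColor(im,cv2.COLOR_RGB2HSV)
print(h[60,250],h[130,252],h[97,215])
E=wplane([[254.5,33],[249.5,163]],.04); print(E,E.mean(0),axis(E),np.linalg.norm(E[0]-E[1]))
m=E.mean(0);go([m[0],m[1],.008],axis(E))"
```

```text
[ 23 141 197] [ 22 144 195] [ 15  90 161]
[[ 0.44060757 -0.25838756  0.04      ]
 [ 0.30325298 -0.30131511  0.04      ]] [ 0.37193027 -0.27985134  0.04      ] 0.3029129808021014 0.14390642326328454
shift [0.1203 0.0062 0.2564] turn [0.0012 0.0002 0.0364] yaw 0.341 -> 0.303
```

>>> send_rows --deltas '[{"jaw": 1,"x": 0.119,"y": 0.004,"z": 0.06,"rx": 0,"ry": 0,"rz": 0.036},{"jaw": 1,"x": 0.119,"y": 0.004,"z": 0.12,"rx": 0,"ry": 0,"rz": 0.036},{"jaw": 1,"x": 0.119,"y": 0.004,"z": 0.18,"rx": 0,"ry": 0,"rz": 0.036},{"jaw": 1,"x": 0.119,"y": 0.004,"z": 0.23,"rx": 0,"ry": 0,"rz": 0.036},{"jaw": 1,"x": 0.119,"y": 0.004,"z": 0.256,"rx": 0,"ry": 0,"rz": 0.036},{"jaw": 0.2,"x": 0.119,"y": 0.004,"z": 0.256,"rx": 0,"ry": 0,"rz": 0.036},{"jaw": 0,"x": 0.119,"y": 0.004,"z": 0.256,"rx": 0,"ry": 0,"rz": 0.036},{"jaw": 0,"x": 0.119,"y": 0.004,"z": 0.256,"rx": 0,"ry": 0,"rz": 0.036}]' --newtons 25

```text
time: 1.8
position: [0.3712, -0.2803, 0.01]
ee_rot: [0.989, 0.15, 0.001, 0.001]
contact_force: [1.0, -0.3, 0.1]
opening: 0.0704
finger_force: 0.0
```

```bash
python3 -c "
from h import *
print(bot.get_obs()['position'],bot.get_obs()['opening'],bot.get_obs()['finger_force']);go([.5778,.3543,.12],3.034)"
```

```text
[ 0.37120728 -0.2802525   0.00995145] 0.07042139191269407 0.0
shift [ 0.514  -0.726  -0.1481] turn [ 0.0023 -0.0017  0.3901] yaw 0.301 -> -0.108
```

>>> send_rows --deltas '[{"jaw": 0,"x": 0,"y": 0,"z": 0,"rx": 0,"ry": 0,"rz": 0},{"jaw": 0,"x": 0,"y": 0,"z": 0,"rx": 0,"ry": 0,"rz": 0},{"jaw": 0,"x": 0,"y": 0,"z": 0,"rx": 0,"ry": 0,"rz": 0},{"jaw": 0,"x": 0,"y": 0,"z": 0,"rx": 0,"ry": 0,"rz": 0},{"jaw": 0,"x": 0,"y": 0,"z": 0,"rx": 0,"ry": 0,"rz": 0},{"jaw": 0,"x": 0,"y": 0,"z": 0,"rx": 0,"ry": 0,"rz": 0},{"jaw": 0,"x": 0,"y": 0,"z": 0,"rx": 0,"ry": 0,"rz": 0},{"jaw": 0,"x": 0,"y": 0,"z": 0,"rx": 0,"ry": 0,"rz": 0}]' --newtons 25

```text
time: 2.6
position: [0.3702, -0.2781, 0.0081]
ee_rot: [0.989, 0.151, -0.0, -0.0]
contact_force: [-1.4, 1.4, 3.0]
opening: 0.0232
finger_force: 25.0
```

>>> send_rows --deltas '[{"jaw": 0,"x": 0,"y": 0,"z": -0.03,"rx": 0,"ry": 0,"rz": 0},{"jaw": 0,"x": 0,"y": 0,"z": -0.08,"rx": 0,"ry": 0,"rz": 0},{"jaw": 0,"x": 0,"y": 0,"z": -0.15,"rx": 0,"ry": 0,"rz": 0},{"jaw": 0,"x": 0.03,"y": -0.04,"z": -0.15,"rx": 0,"ry": 0,"rz": 0.05},{"jaw": 0,"x": 0.06,"y": -0.09,"z": -0.15,"rx": 0,"ry": 0,"rz": 0.1},{"jaw": 0,"x": 0.1,"y": -0.14,"z": -0.15,"rx": 0,"ry": 0,"rz": 0.15},{"jaw": 0,"x": 0.14,"y": -0.19,"z": -0.15,"rx": 0,"ry": 0,"rz": 0.2},{"jaw": 0,"x": 0.17,"y": -0.24,"z": -0.15,"rx": 0,"ry": 0,"rz": 0.25}]'

```text
time: 3.4
position: [0.4391, -0.0667, 0.1205]
ee_rot: [1.0, 0.019, 0.0, 0.0]
contact_force: [0.7, -0.6, -1.6]
opening: 0.0239
finger_force: 25.0
```

```bash
python3 -c "
from h import *
print(bot.get_obs()['position'],bot.get_obs()['opening'],bot.get_obs()['finger_force']);go([.5778,.3543,.12],3.034)"
```

```text
[ 0.43907209 -0.0666576   0.12050773] 0.023891855172077123 24.99659702181816
shift [ 0.2061 -0.5539  0.0008] turn [ 1.00e-04 -8.00e-04  1.39e-01] yaw 0.038 -> -0.108
```

>>> send_rows --deltas '[{"jaw": 0,"x": 0.023,"y": -0.06,"z": 0,"rx": 0,"ry": 0,"rz": 0.02},{"jaw": 0,"x": 0.045,"y": -0.12,"z": 0,"rx": 0,"ry": 0,"rz": 0.04},{"jaw": 0,"x": 0.068,"y": -0.18,"z": 0,"rx": 0,"ry": 0,"rz": 0.06},{"jaw": 0,"x": 0.09,"y": -0.24,"z": 0,"rx": 0,"ry": 0,"rz": 0.08},{"jaw": 0,"x": 0.113,"y": -0.3,"z": 0,"rx": 0,"ry": 0,"rz": 0.1},{"jaw": 0,"x": 0.136,"y": -0.36,"z": 0,"rx": 0,"ry": 0,"rz": 0.12},{"jaw": 0,"x": 0.158,"y": -0.42,"z": 0,"rx": 0,"ry": 0,"rz": 0.14},{"jaw": 0,"x": 0.17,"y": -0.45,"z": 0,"rx": 0,"ry": 0,"rz": 0.14}]'

```text
time: 4.2
position: [0.5524, 0.2776, 0.1199]
ee_rot: [0.999, -0.052, -0.0, -0.0]
contact_force: [0.2, -0.2, -1.9]
opening: 0.0239
finger_force: 25.0
```

```bash
python3 -c "
from h import *
print(bot.get_obs()['position'],bot.get_obs()['opening'],bot.get_obs()['finger_force']);go([.5778,.3543,.06],3.034)"
```

```text
[0.55244835 0.27756185 0.11986385] 0.023851932810802827 24.99954193364829
shift [ 0.023  -0.1052  0.0799] turn [-0.0009  0.0001  0.003 ] yaw -0.104 -> -0.108
```

>>> send_rows --deltas '[{"jaw": 0,"x": 0.01,"y": -0.04,"z": 0,"rx": 0,"ry": 0,"rz": 0.003},{"jaw": 0,"x": 0.019,"y": -0.08,"z": 0.02,"rx": 0,"ry": 0,"rz": 0.003},{"jaw": 0,"x": 0.019,"y": -0.09,"z": 0.05,"rx": 0,"ry": 0,"rz": 0.003},{"jaw": 0,"x": 0.019,"y": -0.09,"z": 0.08,"rx": 0,"ry": 0,"rz": 0.003},{"jaw": 0,"x": 0.019,"y": -0.09,"z": 0.1,"rx": 0,"ry": 0,"rz": 0.003},{"jaw": 0,"x": 0.019,"y": -0.09,"z": 0.1,"rx": 0,"ry": 0,"rz": 0.003},{"jaw": 0,"x": 0.019,"y": -0.09,"z": 0.1,"rx": 0,"ry": 0,"rz": 0.003},{"jaw": 0,"x": 0.019,"y": -0.09,"z": 0.1,"rx": 0,"ry": 0,"rz": 0.003}]'

```text
time: 5.0
position: [0.5748, 0.3396, 0.0472]
ee_rot: [0.998, -0.055, 0.001, -0.001]
contact_force: [-0.1, -0.3, -1.7]
opening: 0.0238
finger_force: 25.0
```

Run:
```python
from h import *
o=bot.get_obs();print(o['position'],o['opening'],o['finger_force']);go([.5778,.3543,.0145],3.034)
im,d=bot.read_camera('top'); cv2.imwrite('pics/t2.png',im[...,::-1]); im2,d=bot.read_camera('scene'); cv2.imwrite('pics/s2.png',im2[...,::-1])
```

```text
[0.57476649 0.33964756 0.04716152] 0.023832131888045387 24.999576355330646
shift [ 0.0018 -0.0198  0.0436] turn [-0.0012 -0.0021 -0.0022] yaw -0.11 -> -0.108
```

>>> send_rows --deltas '[{"jaw": 0,"x": 0.002,"y": -0.02,"z": 0.01,"rx": 0,"ry": 0,"rz": 0},{"jaw": 0,"x": 0.002,"y": -0.02,"z": 0.02,"rx": 0,"ry": 0,"rz": 0},{"jaw": 0,"x": 0.002,"y": -0.02,"z": 0.03,"rx": 0,"ry": 0,"rz": 0},{"jaw": 0,"x": 0.002,"y": -0.02,"z": 0.036,"rx": 0,"ry": 0,"rz": 0},{"jaw": 0,"x": 0.002,"y": -0.02,"z": 0.04,"rx": 0,"ry": 0,"rz": 0},{"jaw": 0,"x": 0.002,"y": -0.02,"z": 0.0435,"rx": 0,"ry": 0,"rz": 0},{"jaw": 0,"x": 0.002,"y": -0.02,"z": 0.0435,"rx": 0,"ry": 0,"rz": 0},{"jaw": 0,"x": 0.002,"y": -0.02,"z": 0.0435,"rx": 0,"ry": 0,"rz": 0}]'

```text
time: 5.9
position: [0.5768, 0.354, 0.0141]
ee_rot: [0.999, -0.055, -0.0, 0.0]
contact_force: [-4.1, -1.6, 5.1]
opening: 0.024
finger_force: 25.0
```

>>> send_rows --deltas '[{"jaw": 1,"x": 0,"y": 0,"z": 0,"rx": 0,"ry": 0,"rz": 0},{"jaw": 1,"x": 0,"y": 0,"z": 0,"rx": 0,"ry": 0,"rz": 0},{"jaw": 1,"x": 0,"y": 0,"z": 0,"rx": 0,"ry": 0,"rz": 0},{"jaw": 1,"x": 0,"y": 0,"z": 0,"rx": 0,"ry": 0,"rz": 0},{"jaw": 1,"x": 0,"y": 0,"z": 0,"rx": 0,"ry": 0,"rz": 0},{"jaw": 1,"x": 0,"y": 0,"z": -0.05,"rx": 0,"ry": 0,"rz": 0},{"jaw": 1,"x": 0,"y": 0,"z": -0.11,"rx": 0,"ry": 0,"rz": 0},{"jaw": 1,"x": 0,"y": 0,"z": -0.14,"rx": 0,"ry": 0,"rz": 0}]'

```text
time: 6.7
position: [0.5786, 0.3552, 0.1223]
ee_rot: [0.999, -0.055, 0.002, -0.001]
contact_force: [1.0, 1.4, 0.8]
opening: 0.0797
finger_force: 0.0
```

Run:
```python
from h import *
o=bot.get_obs();print(o['position'],o['opening'],o['q'].round(2),o['time']);go([.3556,.3037,.12],-.785);go([.3556,.3037,.008],-.785)
im,d=bot.read_camera('top');o=bot.get_obs()
p=blob(im,np.array([180,268])*.64,36,'yellow');print(len(p)); cv2.imwrite('pics/t3.png',cv2.resize(im[110:290,60:300,::-1],(720,540)))
```

```text
[0.57858077 0.35515164 0.12227586] 0.07966753663968043 [0.43 0.42 1.47 0.   1.25 2.11] 6.7
shift [-0.288   0.1007  0.0014] turn [-0.004  -0.0033  0.6451] yaw -0.109 -> -0.785
shift [-0.2887  0.1011  0.1508] turn [-0.004  -0.0033  0.6451] yaw -0.109 -> -0.785
157
```

>>> send_rows --deltas '[{"jaw": 1,"x": -0.036,"y": 0.012,"z": -0.03,"rx": 0,"ry": 0,"rz": -0.125},{"jaw": 1,"x": -0.072,"y": 0.025,"z": -0.03,"rx": 0,"ry": 0,"rz": -0.25},{"jaw": 1,"x": -0.108,"y": 0.037,"z": -0.03,"rx": 0,"ry": 0,"rz": -0.375},{"jaw": 1,"x": -0.144,"y": 0.05,"z": -0.03,"rx": 0,"ry": 0,"rz": -0.5},{"jaw": 1,"x": -0.18,"y": 0.062,"z": -0.03,"rx": 0,"ry": 0,"rz": -0.625},{"jaw": 1,"x": -0.216,"y": 0.075,"z": -0.03,"rx": 0,"ry": 0,"rz": -0.75},{"jaw": 1,"x": -0.252,"y": 0.087,"z": -0.03,"rx": 0,"ry": 0,"rz": -0.875},{"jaw": 1,"x": -0.288,"y": 0.1,"z": -0.03,"rx": 0,"ry": 0,"rz": -1}]'

```text
time: 7.55
position: [0.3526, 0.303, 0.1401]
ee_rot: [0.891, 0.454, -0.0, -0.0]
contact_force: [0.0, -0.6, 0.2]
opening: 0.0872
finger_force: 0.0
```

Run:
```python
from h import *
o=bot.get_obs();print(o['position'],o['opening'],o['q'].round(2),o['time']);go([.3556,.3037,.06],2.0)
```

```text
[0.35262797 0.30295645 0.14013776] 0.08716783074433765 [ 0.54 -0.09  2.01  0.    1.22  1.17] 7.55
shift [0.0031 0.0026 0.1069] turn [-1.0000e-04 -0.0000e+00 -1.0093e+00] yaw 0.943 -> 2.0
```

View pics/t3.png

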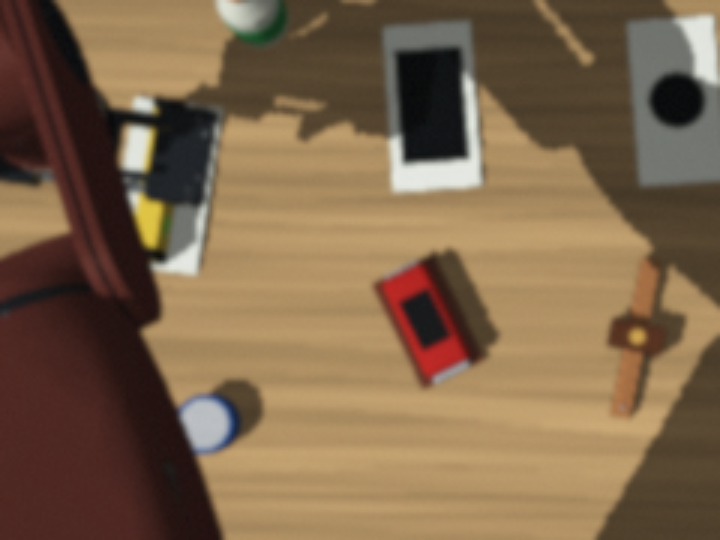

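The level is standing on its board at about (155,180) in this crop, partly hidden by the arm. I will check it later. The tin, at (207,423), is untouched.

>>> send_rows --deltas '[{"jaw": 1,"x": 0.003,"y": 0.002,"z": 0,"rx": 0,"ry": 0,"rz": -0.14},{"jaw": 1,"x": 0.003,"y": 0.002,"z": 0,"rx": 0,"ry": 0,"rz": -0.28},{"jaw": 1,"x": 0.003,"y": 0.002,"z": 0.02,"rx": 0,"ry": 0,"rz": -0.42},{"jaw": 1,"x": 0.003,"y": 0.002,"z": 0.04,"rx": 0,"ry": 0,"rz": -0.56},{"jaw": 1,"x": 0.003,"y": 0.002,"z": 0.06,"rx": 0,"ry": 0,"rz": -0.7},{"jaw": 1,"x": 0.003,"y": 0.002,"z": 0.08,"rx": 0,"ry": 0,"rz": -0.84},{"jaw": 1,"x": 0.003,"y": 0.002,"z": 0.09,"rx": 0,"ry": 0,"rz": -0.98},{"jaw": 1,"x": 0.003,"y": 0.002,"z": 0.09,"rx": 0,"ry": 0,"rz": -1}]'

```text
time: 8.35
position: [0.3552, 0.3035, 0.0715]
ee_rot: [0.546, 0.838, -0.001, -0.001]
contact_force: [-0.0, -0.9, -0.1]
opening: 0.0869
finger_force: 0.0
```

Run:
```python
from h import *
o=bot.get_obs();print(o['position'],o['opening'],o['q'].round(2),o['time']);go([.3556,.3037,.008],2.0)
```

```text
[0.35524056 0.30351512 0.07145017] 0.08686803412629768 [ 0.54  0.01  2.06 -0.    1.07  0.12] 8.35
shift [0.0001 0.0008 0.0846] turn [-0.0027  0.0003 -0.0124] yaw 1.987 -> 2.0
```

>>> send_rows --deltas '[{"jaw": 1,"x": 0,"y": 0,"z": 0.05,"rx": 0,"ry": 0,"rz": 0},{"jaw": 1,"x": 0,"y": 0,"z": 0.085,"rx": 0,"ry": 0,"rz": 0},{"jaw": 0.5,"x": 0,"y": 0,"z": 0.085,"rx": 0,"ry": 0,"rz": 0},{"jaw": 0,"x": 0,"y": 0,"z": 0.085,"rx": 0,"ry": 0,"rz": 0},{"jaw": 0,"x": 0,"y": 0,"z": 0.085,"rx": 0,"ry": 0,"rz": 0},{"jaw": 0,"x": 0,"y": 0,"z": 0.085,"rx": 0,"ry": 0,"rz": 0},{"jaw": 0,"x": 0,"y": 0,"z": 0.085,"rx": 0,"ry": 0,"rz": 0},{"jaw": 0,"x": 0,"y": 0,"z": 0.085,"rx": 0,"ry": 0,"rz": 0}]'

```text
time: 9.15
position: [0.3569, 0.3046, 0.0103]
ee_rot: [0.547, 0.837, 0.001, 0.0]
contact_force: [-2.4, -0.9, 6.4]
opening: 0.0533
finger_force: 25.0
```

Run:
```python
from h import *
o=bot.get_obs();print(o['position'],o['opening'],o['finger_force'],o['time']);go([.67,-.1266,.11],2.0)
```

```text
[0.35688976 0.30458861 0.01029789] 0.053338988432472687 25.0012044981122 9.15
shift [-0.6943  0.1511 -0.1329] turn [ 0.0012 -0.0002 -0.0146] yaw 1.985 -> 2.0
```

>>> send_rows --deltas '[{"jaw": 0,"x": 0,"y": 0,"z": -0.04,"rx": 0,"ry": 0,"rz": 0},{"jaw": 0,"x": 0,"y": 0,"z": -0.09,"rx": 0,"ry": 0,"rz": 0},{"jaw": 0,"x": -0.02,"y": 0,"z": -0.133,"rx": 0,"ry": 0,"rz": 0},{"jaw": 0,"x": -0.08,"y": 0.015,"z": -0.133,"rx": 0,"ry": 0,"rz": 0},{"jaw": 0,"x": -0.14,"y": 0.03,"z": -0.133,"rx": 0,"ry": 0,"rz": 0},{"jaw": 0,"x": -0.2,"y": 0.04,"z": -0.133,"rx": 0,"ry": 0,"rz": 0},{"jaw": 0,"x": -0.26,"y": 0.055,"z": -0.133,"rx": 0,"ry": 0,"rz": 0},{"jaw": 0,"x": -0.32,"y": 0.07,"z": -0.133,"rx": 0,"ry": 0,"rz": 0}]'

```text
time: 9.95
position: [0.5017, 0.104, 0.1091]
ee_rot: [0.547, 0.837, 0.0, 0.0]
contact_force: [1.1, 1.1, -2.3]
opening: 0.0533
finger_force: 25.0
```

>>> send_rows --deltas '[{"jaw": 0,"x": -0.06,"y": 0.013,"z": 0,"rx": 0,"ry": 0,"rz": 0},{"jaw": 0,"x": -0.12,"y": 0.026,"z": 0,"rx": 0,"ry": 0,"rz": 0},{"jaw": 0,"x": -0.18,"y": 0.04,"z": 0,"rx": 0,"ry": 0,"rz": 0},{"jaw": 0,"x": -0.24,"y": 0.052,"z": 0,"rx": 0,"ry": 0,"rz": 0},{"jaw": 0,"x": -0.3,"y": 0.065,"z": 0,"rx": 0,"ry": 0,"rz": 0},{"jaw": 0,"x": -0.35,"y": 0.076,"z": 0,"rx": 0,"ry": 0,"rz": 0},{"jaw": 0,"x": -0.374,"y": 0.08,"z": 0,"rx": 0,"ry": 0,"rz": 0},{"jaw": 0,"x": -0.374,"y": 0.08,"z": 0,"rx": 0,"ry": 0,"rz": 0}]'

```text
time: 10.75
position: [0.6696, -0.1299, 0.1085]
ee_rot: [0.548, 0.837, -0.0, 0.0]
contact_force: [0.8, 0.2, -1.0]
opening: 0.053
finger_force: 25.0
```

Run:
```python
from h import *
o=bot.get_obs();print(o['position'],o['opening'],o['finger_force'],o['time']);go([.67,-.1266,.04],2.0)
```

```text
[ 0.66962688 -0.12991023  0.10845938] 0.053038387944501914 24.99983087182045 10.75
shift [0.0039 0.0022 0.0913] turn [ 0.0001  0.0008 -0.0173] yaw 1.982 -> 2.0
```

>>> send_rows --deltas '[{"jaw": 0,"x": 0.004,"y": 0.002,"z": 0.04,"rx": 0,"ry": 0,"rz": 0},{"jaw": 0,"x": 0.004,"y": 0.002,"z": 0.08,"rx": 0,"ry": 0,"rz": 0},{"jaw": 0,"x": 0.004,"y": 0.002,"z": 0.1,"rx": 0,"ry": 0,"rz": 0},{"jaw": 0,"x": 0.004,"y": 0.002,"z": 0.11,"rx": 0,"ry": 0,"rz": 0},{"jaw": 0,"x": 0.004,"y": 0.002,"z": 0.116,"rx": 0,"ry": 0,"rz": 0},{"jaw": 0,"x": 0.004,"y": 0.002,"z": 0.12,"rx": 0,"ry": 0,"rz": 0},{"jaw": 0,"x": 0.004,"y": 0.002,"z": 0.124,"rx": 0,"ry": 0,"rz": 0},{"jaw": 0,"x": 0.004,"y": 0.002,"z": 0.124,"rx": 0,"ry": 0,"rz": 0}]'

```text
time: 11.55
position: [0.6694, -0.1238, 0.0166]
ee_rot: [0.547, 0.837, 0.0, 0.0]
contact_force: [0.5, 0.6, -2.3]
opening: 0.0534
finger_force: 25.0
```

>>> send_rows --deltas '[{"jaw": 0,"x": 0,"y": 0,"z": 0.0015,"rx": 0,"ry": 0,"rz": 0},{"jaw": 0,"x": 0,"y": 0,"z": 0.003,"rx": 0,"ry": 0,"rz": 0},{"jaw": 0,"x": 0,"y": 0,"z": 0.003,"rx": 0,"ry": 0,"rz": 0},{"jaw": 0.65,"x": 0,"y": 0,"z": 0.003,"rx": 0,"ry": 0,"rz": 0},{"jaw": 1,"x": 0,"y": 0,"z": 0.003,"rx": 0,"ry": 0,"rz": 0},{"jaw": 1,"x": 0,"y": 0,"z": 0.003,"rx": 0,"ry": 0,"rz": 0},{"jaw": 1,"x": 0,"y": 0,"z": 0.003,"rx": 0,"ry": 0,"rz": 0},{"jaw": 1,"x": 0,"y": 0,"z": 0.003,"rx": 0,"ry": 0,"rz": 0}]'

```text
time: 12.35
position: [0.6689, -0.1237, 0.0135]
ee_rot: [0.547, 0.837, -0.0, -0.0]
contact_force: [0.0, -0.2, -0.3]
opening: 0.0804
finger_force: 0.0
```

Run:
```python
from h import *
o=bot.get_obs();print(o['position'],o['opening'],o['finger_force'],o['q'].round(2));g=[.4443,-.0905,.2]
for y in (2.955-np.pi,2.955):
    p=np.array(g)-.09*np.array([np.cos(y),np.sin(y),0]); go(p,y)
```

```text
[ 0.6689451  -0.12366603  0.01350504] 0.08044206766142747 0.0 [-0.3   0.56  1.51  0.    1.08 -0.71]
shift [ 0.2288 -0.3554 -0.2486] turn [-0.000e+00 -1.000e-04 -9.264e-01] yaw 1.985 -> 2.955
shift [ 0.0932 -0.1574 -0.2486] turn [-0.000e+00 -1.000e-04 -9.264e-01] yaw 1.985 -> 2.955
```

>>> send_rows --deltas '[{"jaw": 1,"x": 0,"y": 0,"z": -0.06,"rx": 0,"ry": 0,"rz": 0},{"jaw": 1,"x": 0,"y": 0,"z": -0.12,"rx": 0,"ry": 0,"rz": 0},{"jaw": 1,"x": 0,"y": 0,"z": -0.18,"rx": 0,"ry": 0,"rz": 0},{"jaw": 1,"x": 0.035,"y": -0.055,"z": -0.2,"rx": 0,"ry": 0,"rz": 0.14},{"jaw": 1,"x": 0.07,"y": -0.11,"z": -0.23,"rx": 0,"ry": 0,"rz": 0.28},{"jaw": 1,"x": 0.105,"y": -0.165,"z": -0.249,"rx": 0,"ry": 0,"rz": 0.42},{"jaw": 1,"x": 0.14,"y": -0.22,"z": -0.249,"rx": 0,"ry": 0,"rz": 0.56},{"jaw": 1,"x": 0.175,"y": -0.27,"z": -0.249,"rx": 0,"ry": 0,"rz": 0.7}]'

```text
time: 13.15
position: [0.4297, -0.085, 0.201]
ee_rot: [0.812, 0.583, 0.0, 0.001]
contact_force: [-0.3, 0.1, 0.1]
opening: 0.0869
finger_force: 0.0
```

Run:
```python
from h import *
o=bot.get_obs();print(o['position'],o['opening'],o['time']);y=-.187
go(np.array([.4443,-.0905,.2])-.09*np.array([np.cos(y),np.sin(y),0]),y)
```

```text
[ 0.4297102  -0.08497607  0.20104808] 0.08685609843180948 13.15
shift [-0.0173 -0.0981  0.0012] turn [ 1.6000e-03 -1.1000e-03  1.3682e+00] yaw 1.246 -> -0.187
```

>>> send_rows --deltas '[{"jaw": 1,"x": 0,"y": -0.02,"z": 0,"rx": 0,"ry": 0,"rz": 0.14},{"jaw": 1,"x": -0.017,"y": -0.05,"z": 0,"rx": 0,"ry": 0,"rz": 0.28},{"jaw": 1,"x": -0.017,"y": -0.098,"z": 0,"rx": 0,"ry": 0,"rz": 0.42},{"jaw": 1,"x": -0.017,"y": -0.098,"z": 0,"rx": 0,"ry": 0,"rz": 0.56},{"jaw": 1,"x": -0.017,"y": -0.098,"z": 0,"rx": 0,"ry": 0,"rz": 0.7},{"jaw": 1,"x": -0.017,"y": -0.098,"z": 0,"rx": 0,"ry": 0,"rz": 0.84},{"jaw": 1,"x": -0.017,"y": -0.098,"z": 0,"rx": 0,"ry": 0,"rz": 0.98},{"jaw": 1,"x": -0.017,"y": -0.098,"z": 0,"rx": 0,"ry": 0,"rz": 1}]'

```text
time: 13.95
position: [0.3572, -0.0741, 0.2005]
ee_rot: [0.995, 0.101, 0.0, 0.0]
contact_force: [-0.2, -0.6, -0.6]
opening: 0.0874
finger_force: 0.0
```

Run:
```python
from h import *
o=bot.get_obs();print(o['position'],o['opening'],o['time'],o['q'].round(2))
im,d=wlook('w3');print([wpix(p).round(1) for p in ([.4443,-.0905,.034],[.453,.1035,.042],[.6701,-.1266,.038])])
go([.4443,-.0905,.06],-.187)
```

```text
[ 0.35724461 -0.07412293  0.20053847] 0.0873673717292914 13.95 [-0.42 -0.44  2.17  0.    1.41  0.95]
[array([278.6, 105.4]), array([112.3,  70. ]), array([342.7, -56.4])]
shift [0.1091 0.045  0.1874] turn [ 1.000e-04 -3.000e-04  3.746e-01] yaw 0.205 -> -0.187
```

View pics/w3.png

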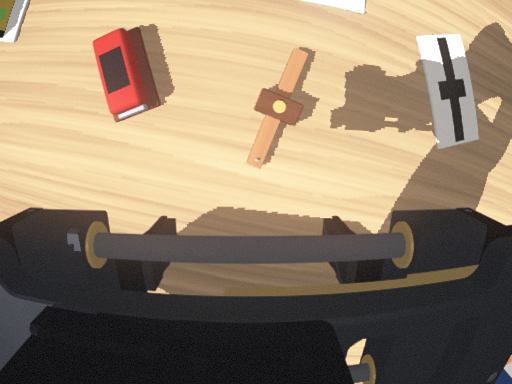

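The wrist view shows the gauge's fence top centred at (279,106) where predicted (278.6,105.4), with beam ends at (299,50) and (257,164). The sander's top centre is about (116,70), and the gauge board is at (452,90).

Run:
```python
from h import *
E=wplane([[299,51],[256.5,162]],.018);print(E.mean(0),axis(E),np.linalg.norm(E[0]-E[1]))
print(wplane([[279,106.5]],.034), wplane([[452,89]],.006))
go([.4443,-.0905,.01],-.187); go([.4443,-.0905,.01],axis(E))
```

```text
[ 0.44494953 -0.09133506  0.018     ] 2.9900097032518307 0.1405995538117151
[[ 0.44315956 -0.09120752  0.034     ]] [[ 0.53842013 -0.32796647  0.006     ]]
shift [0.1091 0.045  0.254 ] turn [ 1.000e-04 -3.000e-04  3.746e-01] yaw 0.205 -> -0.187
shift [0.1091 0.045  0.254 ] turn [ 2.000e-04 -3.000e-04  3.407e-01] yaw 0.205 -> -0.152
```

>>> send_rows --deltas '[{"jaw": 1,"x": 0.05,"y": 0.02,"z": 0,"rx": 0,"ry": 0,"rz": 0.14},{"jaw": 1,"x": 0.109,"y": 0.045,"z": 0.04,"rx": 0,"ry": 0,"rz": 0.28},{"jaw": 1,"x": 0.109,"y": 0.045,"z": 0.1,"rx": 0,"ry": 0,"rz": 0.355},{"jaw": 1,"x": 0.109,"y": 0.045,"z": 0.16,"rx": 0,"ry": 0,"rz": 0.355},{"jaw": 1,"x": 0.109,"y": 0.045,"z": 0.22,"rx": 0,"ry": 0,"rz": 0.355},{"jaw": 1,"x": 0.109,"y": 0.045,"z": 0.255,"rx": 0,"ry": 0,"rz": 0.355},{"jaw": 1,"x": 0.109,"y": 0.045,"z": 0.255,"rx": 0,"ry": 0,"rz": 0.355},{"jaw": 0,"x": 0.109,"y": 0.045,"z": 0.255,"rx": 0,"ry": 0,"rz": 0.355}]'

```text
time: 14.8
position: [0.4442, -0.0905, 0.0094]
ee_rot: [0.997, -0.082, -0.0, -0.0]
contact_force: [0.4, 0.8, -0.8]
opening: 0.0838
finger_force: 0.0
```

>>> send_rows --deltas '[{"jaw": 0,"x": 0,"y": 0,"z": 0,"rx": 0,"ry": 0,"rz": 0},{"jaw": 0,"x": 0,"y": 0,"z": 0,"rx": 0,"ry": 0,"rz": 0},{"jaw": 0,"x": 0,"y": 0,"z": 0,"rx": 0,"ry": 0,"rz": 0},{"jaw": 0,"x": 0,"y": 0,"z": 0,"rx": 0,"ry": 0,"rz": 0},{"jaw": 0,"x": 0,"y": 0,"z": 0,"rx": 0,"ry": 0,"rz": 0},{"jaw": 0,"x": 0,"y": 0,"z": 0,"rx": 0,"ry": 0,"rz": 0},{"jaw": 0,"x": 0,"y": 0,"z": 0,"rx": 0,"ry": 0,"rz": 0},{"jaw": 0,"x": 0,"y": 0,"z": 0,"rx": 0,"ry": 0,"rz": 0}]'

```text
time: 15.6
position: [0.4447, -0.0907, 0.0099]
ee_rot: [0.997, -0.083, 0.0, 0.0]
contact_force: [-1.5, 0.5, 6.4]
opening: 0.05
finger_force: 24.9
```

Run:
```python
from h import *
o=bot.get_obs();print(o['position'],o['opening'],o['finger_force'],o['q'].round(2))
go([.538,-.3275,.1],.445)
```

```text
[ 0.44465878 -0.09067558  0.00985232] 0.05000624821697282 24.937364431098104 [-0.38  0.09  2.12  0.    0.93  1.36]
shift [ 0.1753  0.2907 -0.12  ] turn [ 3.000e-04 -8.000e-04 -5.845e-01] yaw -0.167 -> 0.445
```

>>> send_rows --deltas '[{"jaw": 0,"x": 0,"y": 0,"z": -0.04,"rx": 0,"ry": 0,"rz": 0},{"jaw": 0,"x": 0,"y": 0,"z": -0.09,"rx": 0,"ry": 0,"rz": 0},{"jaw": 0,"x": 0.03,"y": 0.04,"z": -0.12,"rx": 0,"ry": 0,"rz": -0.1},{"jaw": 0,"x": 0.06,"y": 0.09,"z": -0.12,"rx": 0,"ry": 0,"rz": -0.2},{"jaw": 0,"x": 0.09,"y": 0.14,"z": -0.12,"rx": 0,"ry": 0,"rz": -0.3},{"jaw": 0,"x": 0.12,"y": 0.19,"z": -0.12,"rx": 0,"ry": 0,"rz": -0.4},{"jaw": 0,"x": 0.15,"y": 0.24,"z": -0.12,"rx": 0,"ry": 0,"rz": -0.5},{"jaw": 0,"x": 0.175,"y": 0.29,"z": -0.12,"rx": 0,"ry": 0,"rz": -0.585}]'

```text
time: 16.4
position: [0.5375, -0.3282, 0.0982]
ee_rot: [0.975, 0.223, -0.0, -0.001]
contact_force: [0.6, 1.2, -1.5]
opening: 0.0497
finger_force: 24.9
```

Run:
```python
from h import *
im,_=bot.read_camera('top')
o=bot.get_obs();print(o['position'],o['opening'],o['finger_force'],o['q'].round(2))
go([.538,-.3275,.016],.445)
```

```text
[ 0.53857899 -0.33486699  0.0985293 ] 0.04955851271065804 24.926844122819602 [-0.68  0.35  1.61 -0.    1.18  0.44]
shift [ 0.0037 -0.0097  0.11  ] turn [0.0046 0.0006 0.0061] yaw 0.451 -> 0.445
```

>>> send_rows --deltas '[{"jaw": 0,"x": 0,"y": 0,"z": 0.03,"rx": 0,"ry": 0,"rz": 0},{"jaw": 0,"x": 0,"y": 0,"z": 0.06,"rx": 0,"ry": 0,"rz": 0},{"jaw": 0,"x": 0,"y": 0,"z": 0.08,"rx": 0,"ry": 0,"rz": 0},{"jaw": 0,"x": 0,"y": 0,"z": 0.08,"rx": 0,"ry": 0,"rz": 0},{"jaw": 0,"x": 0,"y": 0,"z": 0.08,"rx": 0,"ry": 0,"rz": 0},{"jaw": 0,"x": 0,"y": 0,"z": 0.08,"rx": 0,"ry": 0,"rz": 0},{"jaw": 0,"x": 0,"y": 0,"z": 0.08,"rx": 0,"ry": 0,"rz": 0},{"jaw": 0,"x": 0,"y": 0,"z": 0.08,"rx": 0,"ry": 0,"rz": 0}]'

```text
time: 17.25
position: [0.5381, -0.3272, 0.0404]
ee_rot: [0.975, 0.221, 0.001, 0.001]
contact_force: [-0.5, 0.1, -1.6]
opening: 0.0497
finger_force: 24.9
```

Run:
```python
from h import *
o=bot.get_obs();print(o['position'],o['opening'],o['finger_force'])
go([.538,-.3275,.0155],.445)
```

```text
[ 0.5380858  -0.32721111  0.04037441] 0.04967512666462655 24.927074583247304
shift [-0.0003  0.0002  0.0332] turn [ 0.0016 -0.0008  0.0007] yaw 0.446 -> 0.445
```

>>> send_rows --deltas '[{"jaw": 0,"x": 0,"y": 0,"z": 0.012,"rx": 0,"ry": 0,"rz": 0},{"jaw": 0,"x": 0,"y": 0,"z": 0.022,"rx": 0,"ry": 0,"rz": 0},{"jaw": 0,"x": 0,"y": 0,"z": 0.028,"rx": 0,"ry": 0,"rz": 0},{"jaw": 0,"x": 0,"y": 0,"z": 0.031,"rx": 0,"ry": 0,"rz": 0},{"jaw": 0,"x": 0,"y": 0,"z": 0.033,"rx": 0,"ry": 0,"rz": 0},{"jaw": 0,"x": 0,"y": 0,"z": 0.034,"rx": 0,"ry": 0,"rz": 0},{"jaw": 0,"x": 0,"y": 0,"z": 0.034,"rx": 0,"ry": 0,"rz": 0},{"jaw": 0,"x": 0,"y": 0,"z": 0.034,"rx": 0,"ry": 0,"rz": 0}]'

```text
time: 18.05
position: [0.5368, -0.3264, 0.0158]
ee_rot: [0.975, 0.221, -0.001, -0.001]
contact_force: [-9.6, 7.6, 18.0]
opening: 0.0502
finger_force: 24.9
```

>>> send_rows --deltas '[{"jaw": 0.6,"x": 0,"y": 0,"z": -0.001,"rx": 0,"ry": 0,"rz": 0},{"jaw": 1,"x": 0,"y": 0,"z": -0.001,"rx": 0,"ry": 0,"rz": 0},{"jaw": 1,"x": 0,"y": 0,"z": -0.001,"rx": 0,"ry": 0,"rz": 0},{"jaw": 1,"x": 0,"y": 0,"z": -0.001,"rx": 0,"ry": 0,"rz": 0},{"jaw": 1,"x": 0,"y": 0,"z": -0.001,"rx": 0,"ry": 0,"rz": 0},{"jaw": 1,"x": 0,"y": 0,"z": -0.06,"rx": 0,"ry": 0,"rz": 0},{"jaw": 1,"x": 0,"y": 0,"z": -0.12,"rx": 0,"ry": 0,"rz": 0},{"jaw": 1,"x": 0,"y": 0,"z": -0.18,"rx": 0,"ry": 0,"rz": 0}]'

```text
time: 18.85
position: [0.537, -0.3265, 0.1495]
ee_rot: [0.975, 0.221, -0.0, -0.001]
contact_force: [0.3, -1.2, -0.4]
opening: 0.0867
finger_force: 0.0
```

Run:
```python
from h import *
o=bot.get_obs();print(o['position'],o['opening'],o['q'].round(2));y=.49
go(np.array([.453,.1035,.2])-.09*np.array([np.cos(y),np.sin(y),0]),y)
```

```text
[ 0.53697939 -0.32653648  0.14948662] 0.08666568342247234 [-0.67  0.29  1.59 -0.    1.27  0.45]
shift [ 0.0261 -0.5604 -0.0667] turn [-0.0012  0.0006 -0.0424] yaw 0.446 -> 0.49
```

>>> send_rows --deltas '[{"jaw": 1,"x": 0.003,"y": -0.06,"z": -0.03,"rx": 0,"ry": 0,"rz": 0},{"jaw": 1,"x": 0.006,"y": -0.12,"z": -0.06,"rx": 0,"ry": 0,"rz": 0},{"jaw": 1,"x": 0.01,"y": -0.19,"z": -0.067,"rx": 0,"ry": 0,"rz": 0},{"jaw": 1,"x": 0.013,"y": -0.26,"z": -0.067,"rx": 0,"ry": 0,"rz": -0.04},{"jaw": 1,"x": 0.016,"y": -0.33,"z": -0.067,"rx": 0,"ry": 0,"rz": -0.04},{"jaw": 1,"x": 0.02,"y": -0.4,"z": -0.067,"rx": 0,"ry": 0,"rz": -0.04},{"jaw": 1,"x": 0.023,"y": -0.46,"z": -0.067,"rx": 0,"ry": 0,"rz": -0.04},{"jaw": 1,"x": 0.026,"y": -0.52,"z": -0.067,"rx": 0,"ry": 0,"rz": -0.04}]'

```text
time: 19.65
position: [0.3864, 0.0337, 0.199]
ee_rot: [0.971, 0.241, 0.0, 0.0]
contact_force: [0.3, 0.6, 0.4]
opening: 0.087
finger_force: 0.0
```

Run:
```python
from h import *
bot.read_camera('scene');bot.read_camera('scene')
o=bot.get_obs();print(o['position'],o['time'])
im,d=wlook('w4');print([wpix(p).round(1) for p in ([.453,.1035,.042],)])
```

```text
[0.38529919 0.03681477 0.19871616] 19.75
[array([219.9,  96.1])]
```

View pics/w4.png

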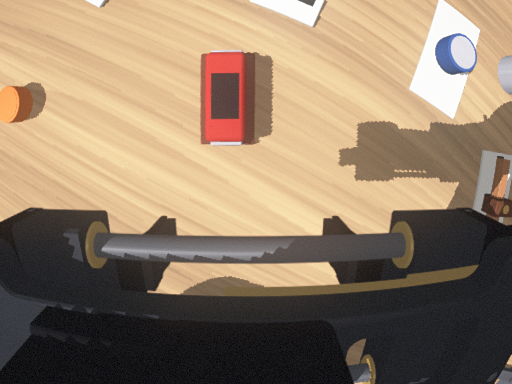

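The sander's top face spans (206..245, 53..143), centred near (225,97), and its sides run along the tool axis. The blue tin on its board is at (458,54) and the gauge on its board at (497,195).

Run:
```python
from h import *
E=wplane([[225.5,52.5],[225,142]],.042);print(E.mean(0),axis(E),np.linalg.norm(E[0]-E[1]),wplane([[206,97],[245,97]],.042))
W=wplane([[225.5,97.5]],.042)[0]
go([(W[0]+.453)/2,(W[1]+.1035)/2,.015],axis(E))
```

```text
[0.45495607 0.09826933 0.042     ] 0.484427052601073 0.09739585054275324 [[0.44549153 0.11633697 0.042     ]
 [0.46449499 0.07943097 0.042     ]]
shift [ 0.1201 -0.0353  0.2455] turn [ 0.0004 -0.0009  0.0082] yaw 0.493 -> 0.484
```

>>> send_rows --deltas '[{"jaw": 1,"x": 0.06,"y": -0.034,"z": 0.04,"rx": 0,"ry": 0,"rz": 0.008},{"jaw": 1,"x": 0.12,"y": -0.034,"z": 0.08,"rx": 0,"ry": 0,"rz": 0.008},{"jaw": 1,"x": 0.12,"y": -0.034,"z": 0.14,"rx": 0,"ry": 0,"rz": 0.008},{"jaw": 1,"x": 0.12,"y": -0.034,"z": 0.2,"rx": 0,"ry": 0,"rz": 0.008},{"jaw": 1,"x": 0.12,"y": -0.034,"z": 0.23,"rx": 0,"ry": 0,"rz": 0.008},{"jaw": 1,"x": 0.12,"y": -0.034,"z": 0.244,"rx": 0,"ry": 0,"rz": 0.008},{"jaw": 1,"x": 0.12,"y": -0.034,"z": 0.244,"rx": 0,"ry": 0,"rz": 0.008},{"jaw": 0.8,"x": 0.12,"y": -0.034,"z": 0.244,"rx": 0,"ry": 0,"rz": 0.008}]'

```text
time: 20.6
position: [0.4566, 0.0963, 0.0172]
ee_rot: [0.972, 0.237, 0.001, 0.0]
contact_force: [-0.7, 0.2, 0.4]
opening: 0.0839
finger_force: 0.0
```

>>> send_rows --deltas '[{"jaw": 0,"x": 0,"y": 0,"z": 0,"rx": 0,"ry": 0,"rz": 0},{"jaw": 0,"x": 0,"y": 0,"z": 0,"rx": 0,"ry": 0,"rz": 0},{"jaw": 0,"x": 0,"y": 0,"z": 0,"rx": 0,"ry": 0,"rz": 0},{"jaw": 0,"x": 0,"y": 0,"z": 0,"rx": 0,"ry": 0,"rz": 0},{"jaw": 0,"x": 0,"y": 0,"z": 0,"rx": 0,"ry": 0,"rz": 0},{"jaw": 0,"x": 0,"y": 0,"z": 0,"rx": 0,"ry": 0,"rz": 0},{"jaw": 0,"x": 0,"y": 0,"z": 0,"rx": 0,"ry": 0,"rz": 0},{"jaw": 0,"x": 0,"y": 0,"z": 0,"rx": 0,"ry": 0,"rz": 0}]' --newtons 30

```text
time: 21.4
position: [0.455, 0.0972, 0.0162]
ee_rot: [0.971, 0.237, 0.0, -0.0]
contact_force: [-3.1, 2.3, 6.1]
opening: 0.0439
finger_force: 30.0
```

Run:
```python
from h import *
o=bot.get_obs();print(o['position'],o['opening'],o['finger_force'],o['q'].round(2))
go([.6598,.1064,.1],.101)
```

```text
[0.45503499 0.09722981 0.01616495] 0.04385605641758961 29.999918374232948 [0.04 0.11 2.09 0.   0.95 1.13]
shift [ 0.2479  0.115  -0.1118] turn [-3.00e-04 -1.00e-04  3.61e-01] yaw 0.479 -> 0.101
```

>>> send_rows --deltas '[{"jaw": 0,"x": 0,"y": 0,"z": -0.04,"rx": 0,"ry": 0,"rz": 0},{"jaw": 0,"x": 0,"y": 0,"z": -0.08,"rx": 0,"ry": 0,"rz": 0},{"jaw": 0,"x": 0.04,"y": 0.02,"z": -0.11,"rx": 0,"ry": 0,"rz": 0.1},{"jaw": 0,"x": 0.09,"y": 0.04,"z": -0.112,"rx": 0,"ry": 0,"rz": 0.2},{"jaw": 0,"x": 0.14,"y": 0.07,"z": -0.112,"rx": 0,"ry": 0,"rz": 0.3},{"jaw": 0,"x": 0.19,"y": 0.09,"z": -0.112,"rx": 0,"ry": 0,"rz": 0.361},{"jaw": 0,"x": 0.23,"y": 0.11,"z": -0.112,"rx": 0,"ry": 0,"rz": 0.361},{"jaw": 0,"x": 0.248,"y": 0.115,"z": -0.112,"rx": 0,"ry": 0,"rz": 0.361}]'

```text
time: 22.2
position: [0.6623, 0.1053, 0.0988]
ee_rot: [0.999, 0.05, 0.0, 0.0]
contact_force: [-0.2, -0.4, -2.8]
opening: 0.044
finger_force: 30.0
```

>>> send_rows --deltas '[{"jaw": 0,"x": 0,"y": 0,"z": 0.03,"rx": 0,"ry": 0,"rz": 0},{"jaw": 0,"x": 0,"y": 0,"z": 0.06,"rx": 0,"ry": 0,"rz": 0},{"jaw": 0,"x": 0,"y": 0,"z": 0.08,"rx": 0,"ry": 0,"rz": 0},{"jaw": 0,"x": 0,"y": 0,"z": 0.08,"rx": 0,"ry": 0,"rz": 0},{"jaw": 0,"x": 0,"y": 0,"z": 0.08,"rx": 0,"ry": 0,"rz": 0},{"jaw": 0,"x": 0,"y": 0,"z": 0.08,"rx": 0,"ry": 0,"rz": 0},{"jaw": 0,"x": 0,"y": 0,"z": 0.08,"rx": 0,"ry": 0,"rz": 0},{"jaw": 0,"x": 0,"y": 0,"z": 0.08,"rx": 0,"ry": 0,"rz": 0}]'

```text
time: 23.0
position: [0.6606, 0.1062, 0.0412]
ee_rot: [0.999, 0.051, 0.001, 0.0]
contact_force: [0.1, 0.3, -2.1]
opening: 0.0436
finger_force: 30.0
```

Run:
```python
from h import *
o=bot.get_obs();print(o['position'],o['opening'],o['finger_force'],o['q'].round(2))
go([.6598,.1064,.0222],.101)
```

```text
[0.66063888 0.10620859 0.04122761] 0.04358094113734975 29.999830783344805 [ 0.04  0.5   1.53 -0.    1.11  1.51]
shift [-0.0011 -0.0004  0.0254] turn [ 0.0002 -0.0019  0.0001] yaw 0.101 -> 0.101
```

>>> send_rows --deltas '[{"jaw": 0,"x": -0.001,"y": 0,"z": 0.008,"rx": 0,"ry": 0,"rz": 0},{"jaw": 0,"x": -0.001,"y": 0,"z": 0.015,"rx": 0,"ry": 0,"rz": 0},{"jaw": 0,"x": -0.001,"y": 0,"z": 0.02,"rx": 0,"ry": 0,"rz": 0},{"jaw": 0,"x": -0.001,"y": 0,"z": 0.023,"rx": 0,"ry": 0,"rz": 0},{"jaw": 0,"x": -0.001,"y": 0,"z": 0.025,"rx": 0,"ry": 0,"rz": 0},{"jaw": 0,"x": -0.001,"y": 0,"z": 0.025,"rx": 0,"ry": 0,"rz": 0},{"jaw": 0,"x": -0.001,"y": 0,"z": 0.025,"rx": 0,"ry": 0,"rz": 0},{"jaw": 0,"x": -0.001,"y": 0,"z": 0.025,"rx": 0,"ry": 0,"rz": 0}]'

```text
time: 23.8
position: [0.659, 0.1061, 0.0222]
ee_rot: [0.999, 0.051, -0.0, 0.0]
contact_force: [-4.2, 0.1, 6.2]
opening: 0.0437
finger_force: 30.0
```

>>> send_rows --deltas '[{"jaw": 0.6,"x": 0,"y": 0,"z": 0,"rx": 0,"ry": 0,"rz": 0},{"jaw": 1,"x": 0,"y": 0,"z": 0,"rx": 0,"ry": 0,"rz": 0},{"jaw": 1,"x": 0,"y": 0,"z": 0,"rx": 0,"ry": 0,"rz": 0},{"jaw": 1,"x": 0,"y": 0,"z": 0,"rx": 0,"ry": 0,"rz": 0},{"jaw": 1,"x": 0,"y": 0,"z": 0,"rx": 0,"ry": 0,"rz": 0},{"jaw": 1,"x": 0,"y": 0,"z": -0.06,"rx": 0,"ry": 0,"rz": 0},{"jaw": 1,"x": 0,"y": 0,"z": -0.12,"rx": 0,"ry": 0,"rz": 0},{"jaw": 1,"x": 0,"y": 0,"z": -0.18,"rx": 0,"ry": 0,"rz": 0}]'

```text
time: 24.6
position: [0.6586, 0.1061, 0.1571]
ee_rot: [0.999, 0.05, -0.001, -0.0]
contact_force: [0.9, 0.1, 0.3]
opening: 0.0864
finger_force: 0.0
```

>>> send_rows --deltas '[{"jaw": 1,"x": -0.06,"y": 0,"z": -0.06,"rx": 0,"ry": 0,"rz": 0},{"jaw": 1,"x": -0.12,"y": 0,"z": -0.1,"rx": 0,"ry": 0,"rz": 0},{"jaw": 1,"x": -0.18,"y": 0,"z": -0.12,"rx": 0,"ry": 0,"rz": 0},{"jaw": 1,"x": -0.24,"y": 0,"z": -0.12,"rx": 0,"ry": 0,"rz": 0},{"jaw": 1,"x": -0.3,"y": 0,"z": -0.12,"rx": 0,"ry": 0,"rz": 0},{"jaw": 1,"x": -0.35,"y": 0,"z": -0.12,"rx": 0,"ry": 0,"rz": 0},{"jaw": 1,"x": -0.38,"y": 0,"z": -0.12,"rx": 0,"ry": 0,"rz": 0},{"jaw": 1,"x": -0.38,"y": 0,"z": -0.12,"rx": 0,"ry": 0,"rz": 0}]'

```text
time: 25.4
position: [0.3737, 0.0773, 0.2464]
ee_rot: [0.999, 0.051, 0.001, 0.0]
contact_force: [1.6, 0.1, -0.6]
opening: 0.0872
finger_force: 0.0
```

```bash
cat > chk.py <<'E'
from h import *
o=bot.get_obs();print(o['position'],o['time'])
ims={n:bot.read_camera(n) for n in('top','scene')}
im=ims['top'][0];S=ims['scene'][0]
cv2.imwrite('pics/tF.png',cv2.resize(im[95:240,80:400,::-1],(800,362),interpolation=cv2.INTER_CUBIC))
cv2.imwrite('pics/sF.png',cv2.resize(S[150:300,140:400,::-1],(800,462),interpolation=cv2.INTER_CUBIC))
for k,c,b,ax,z in(('sander','red',(.6598,.106),.101,.048),('level','yellow',(.5778,.354),3.034,.046),('gauge','brown',(.538,-.3275),.445,.03),('tin','silver',(.67,-.1266),0,.038)):
    pr=lambda n,p:(lambda cc:(lambda q:np.array([cc['cx'],cc['cy']])+192/np.tan(np.radians(cc['vfov']/2))*q[:2]/q[2])(np.linalg.inv(cc['extrinsics'])@np.r_[p,1]))(bot.get_calibration(n))
    h={'tin':18}.get(k,30)
    u,v=pr('top',[*b,z]),pr('scene',[*b,z])
    if k=='tin': h=12
    p=blob(im,u,h,c);q=blob(S,v,h,c)
    if len(p)<5: print(k,'no mask');continue
    P=plane('top',p,z); D=dpoint('top',p,ims['top'][1])
    t=tri(p.mean(0),q.mean(0)) if len(q)>5 else None
    print(k,len(p),len(q),'off',(P.mean(0)[:2]-b).round(4),'rect off',(rect(P)[0]-b).round(4),rect(P)[1],'dyaw',((axis(P)-ax+np.pi/2)%np.pi-np.pi/2).round(3),'z',np.percentile(D[:,2],80).round(4),'tri',t)
E
python3 chk.py
```

```text
[0.37368061 0.07734133 0.24640644] 25.4
sander 449 281 off [-0.0023  0.0008] rect off [-0.0029  0.0003] [np.float64(48.0), np.float64(100.0)] dyaw -0.011 z 0.05 tri (array([0.6610601 , 0.10791692, 0.03108113]), np.float64(0.0006384618346982275))
level 427 199 off [ 0.0001 -0.0059] rect off [ 0.0005 -0.0057] [np.float64(27.0), np.float64(133.0)] dyaw -0.005 z 0.0477 tri (array([0.57810923, 0.35161161, 0.04125432]), np.float64(0.004413508730498004))
gauge 339 124 off [-0.002   0.0047] rect off [-0.0039  0.0027] [np.float64(48.0), np.float64(140.0)] dyaw -0.018 z 0.0384 tri (array([ 0.53757782, -0.3261395 ,  0.01435306]), np.float64(0.0010808785185441433))
tin 358 275 off [0.0048 0.0009] rect off [0.0016 0.001 ] [np.float64(63.0), np.float64(64.0)] dyaw 1.128 z 0.0398 tri (array([ 0.67153804, -0.12280732,  0.04953856]), np.float64(0.003736135071955918))
```

View pics/tF.png

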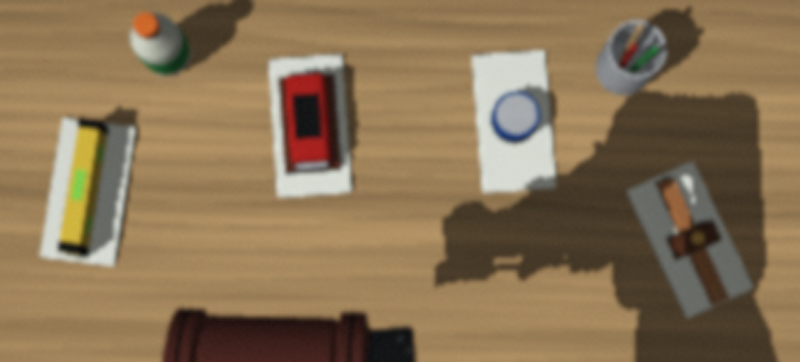

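View pics/sF.png

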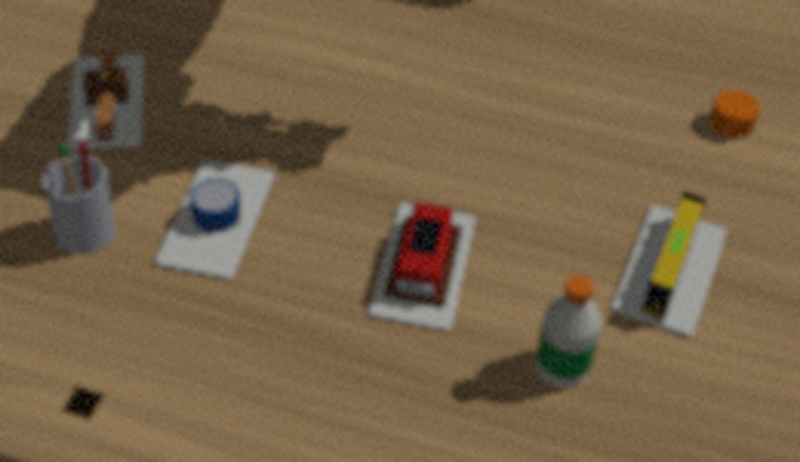

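All four tools stand upright on their boards. In the top crop, the level is at (82,187), the sander at (310,122), the tin at (517,115) and the gauge at (692,238). The bystanders have not moved. The tin's mask mixed with the white board and the level's reading was about 6 mm off, so I check those two once more.

Run:
```python
from h import *
im,d=bot.read_camera('top'); S,_=bot.read_camera('scene')
D=lambda n,uv,dd:dpoint(n,uv,dd)
u,v=np.meshgrid(np.arange(270,304),np.arange(124,158)); uv=np.c_[u.ravel(),v.ravel()]; P=D('top',uv,d); P=P[(P[:,2]>.03)&(P[:,2]<.06)]
print('tin',len(P),P.mean(0),rect(P), cv2.minEnclosingCircle((P[:,:2]*1000).astype(np.float32)))
u,v=np.meshgrid(np.arange(92,136),np.arange(136,202)); uv=np.c_[u.ravel(),v.ravel()]; P=D('top',uv,d); P=P[(P[:,2]>.038)&(P[:,2]<.06)]
print('level',len(P),P.mean(0),rect(P),axis(P))
print('tin lid ray',plane('top',[[80+517*.4,95+114.5*.4]],.038),plane('scene',[[140+215*.325,150+193*.325]],.038))
```

```text
tin 291 [ 0.67127746 -0.12587863  0.038222  ] (array([ 0.67212134, -0.1254817 ]), [np.float64(51.0), np.float64(53.0)]) ((671.3482055664062, -126.43087005615234), 27.499900817871094)
level 514 [0.57941722 0.35189033 0.04626039] (array([0.58003101, 0.35251642]), [np.float64(27.0), np.float64(150.0)]) 3.0281319089354164
tin lid ray [[ 0.66931989 -0.12786372  0.038     ]] [[ 0.66968042 -0.12446526  0.038     ]]
```

Tin and level are both within about 3 mm of their outlines, with the right heights and sizes. Handing in.

```bash
python3 -c "
from cell import bot
print(bot.close_job())"
```

```text
the job is handed in; nothing more can be done
None
```

I set the sander, level, gauge and tin on their own boards and let go of them, each upright and within about 6 mm of its outline by camera check, with the glue bottle and pencil tin left alone; the job is handed in, and no verdict came back.

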